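# Raise the printer cabinet's window to the mark

## Task

Push the printer cabinet's sliding window up, with the fingers beneath its lip, until the end of the lip is level with the white blade of the height mark on the side post, and no farther. Push the lip only from below, without gripping it, and then draw the fingers away so that the counterweighted window stays there by itself. Leave the mark and all other things, on the bench and in the cabinet, where they are.

Things in the scene. Friction and masses are not known exactly. Their poses are not given: they have to be found in the camera images.
- cabinet: Fixed clear-walled printer enclosure, 420 mm wide (y), 310 deep, 365 high. Origin on the bench; x points into it, y to the robot's left along its front, z up. Front face of its 45 mm high plinth: x = -200 mm. Its front leans back 40 degrees from upright: the window slides along (x 0.643, z 0.766). Inside, a print bed, top 55 mm up, 220 mm wide, from x = -75 mm.
- sill (a point): Middle of the sill, the lower edge of the front opening: 200 mm in front of the cabinet's origin and 50 mm above the bench. Axes: x into the cabinet square to the slope, y to the robot's left, z up the slope. The front plane is this frame's x = 0. Below the window the front is open, 370 mm wide.
- sash (a joint): The sliding window: clear pane in a dark frame, 370 mm wide, 165 mm long up the slope. Value in m: height of its lip's underside above the sill, along the slope; 0 shut, 0.235 fully up. Counterweighted: it stays where it is left and takes about 2 to 5 N along the slope to move either way.
- lip: Aluminium ledge along the window's lower edge, 370 mm long (y), 12 mm thick, jutting 42 mm out of the window square to the slope. Axes as sill. Origin: middle of its underside, in the front plane. The underside is the plane z = 0 from x = -42 to +10 mm: the place to push.
- lip_mid (a point): Point on the lip's underside at the middle of its front edge (42 mm out from the window, midway along the lip).
- lip_end (a point): Centre of the lip's robot's-left end face, halfway up its 12 mm thickness, 30 mm out from the window: the end that is compared with the mark.
- lip_cap: Stepped top of the lip: an 8 mm strip on the ledge, set back 12 mm from its front edge. Not to be pushed or gripped. Origin and axes as for the lip.
- mark_clip (a joint): The height mark: a black clip on the cabinet's robot's-left front post with a flat white blade, 12 mm thick like the lip, beside the path of the lip's end. Value in m on the scale of sash: window and mark are level when the two values are equal. Set by hand, not to be moved.
- mark (a point): Middle of the blade's inner end, halfway up its thickness. The window is at the mark when the lip's end is level with it (lip_end is then 8 mm beside it). Axes as sill: z up the slope.
- gear_large: blue printed gear, 54 mm across, 12 mm thick, lying flat in front of the cabinet; origin at the centre of its underside. Not to be disturbed.
- gear_small: blue printed gear, 40 mm across, 12 mm thick, lying flat in front of the cabinet; origin at the centre of its underside. Not to be disturbed.
- glue_stick: slim bottle, 30 mm across, 95 mm tall, standing before the cabinet's robot's-left half; origin under its centre. Not to be disturbed.
- nozzle_jar: squat jar, 56 mm across, 60 mm tall, standing before the cabinet's robot's-right half; origin under its centre. Not to be disturbed.
- scraper: spatula lying on the bench to the robot's right of the cabinet; origin under its middle. Not to be disturbed.
- rook: printed chess piece, 32 mm across, 52 mm tall, to the robot's left of the cabinet; origin under its centre. Not to be disturbed.
- printed_cup: printed cup, 52 mm across, 45 mm tall, on the print bed inside the cabinet; origin under its centre. Not to be disturbed.

How it is judged:
By the outcome, as a careful person would: the job done as asked, in the order asked, and still so for the second after the job is handed in, with the robot touching nothing.
It also fails if it takes over 38 s, if anything falls off the work surface, if the arm or the gripper's body presses on something with over 40 N, if the wrist force passes 120 N, or if a joint passes its speed limit or range.

## Robot

A 7-joint arm with a two-finger parallel gripper is mounted at the origin on the work surface. World frame = base frame: x ahead of the robot, y to its left, z up, the work surface at z = 0. Lengths are in m, angles in rad, forces in N, time in s.
With the tool pointing down it reaches from about 0.425 to 0.8 m from the base axis. Payload 8.3 kg.
Tool frame: the origin (TCP) lies midway between the tips of the shut fingers; the grasp point (between the pads) lies 19 mm behind it; z points along the fingers, y is the direction in which the jaws open and shut (so a half turn about z gives the same grasp; the last joint's range is limited). The gripper opens to 85 mm and grips with 20 to 120 N. Pads are 22 mm wide; open, the fingers measure 114 mm over their backs; the gripper's body (76 mm by 85 mm) begins 54 mm behind the grasp point. The pads swing forward as they close: fully open they stand 13 mm farther back than shut.
Start: joints at [1.135, 0.383, 0.016, 1.37, -0.006, 1.388, -0.046], TCP at [0.228, -0.582, 0.231] pointing down, gripper open.
Joint ranges: [-2.95, 2.95], [-0.25, 2.06], [-1.52, 1.56], [0.18, 2.33], [-1.44, 4.58], [0.02, 2.06], [-3.01, 3.01]. Speed limits (rad/s): [2.39, 2.39, 3.01, 3.01, 3.14, 3.14, 3.14].

## Interface

Orientations are given as [roll, pitch, yaw] about the fixed x, y, z axes, in that order (R = Rz(yaw) Ry(pitch) Rx(roll)).
In Python, from rig import arm, camera, camera_model gives the robot as it stands. The module is installed in compiled form; this text tells all that it offers.
- The arm moves only by the tool move_arm, never from a script. Its argument "moves" is text: rows parted by semicolons, each of 7 numbers parted by spaces: the shift along the tool's x, y, z in m, then the turn, a rotation vector about the tool's x, y, z in degrees, then the finger opening in m, from 0 to 0.0854. In form: dx dy dz rx ry rz jaw; .... A call has exactly 5 rows; each row shifts and turns the commanded pose from where the row before left it, along the tool's axes as they then stand; what a row does not reach is not made up. A row lasts 1/12 s, in which the tool goes at most 41.7 mm and 7.16 degrees, less where a joint would pass 70% of its speed; a pose out of reach is approached as far as the arm can. A call with a gripper value outside its range is refused whole. The fingers move at their own pace and stop on an object; the grip force is fixed at half the most. Time passes only in rows, so rows that do not move let the fingers close, or fill a call up. It gives the time, the measured TCP pose, the force and the opening at its end, in the units of the state.
- arm.get_state(): the state, without advancing time (a new reading comes with each control period).
- camera(name): name is "scene" or "top" or "wrist"; returns the picture (400x640x3 uint8, red, green, blue); there is no depth.
- camera_model(name): a dict with "fx", "fy", "cx", "cy" (pixels), "R" (3x3) and "t" (3): a world point X has camera coordinates R X + t; the wrist camera has in their place "mount" (4x4, takes a point from camera to tool coordinates, whose origin is the TCP and whose axes are the flange's). Camera axes: x right, y down, z forward; pixel columns grow to the right and rows downward; lengths in m; the calibration is good to about 2 mm. A picture is of the moment at which its call begins: read the wrist's pose just before it. camera_model takes no time and is no camera call.
- arm.hand_in(): hands the job in, once; it reports no verdict.
The state is a dict: "time_s": time; "joint_positions": joint angles; "joint_vel": joint speeds; "joint_efforts": joint torques, N m; "eef_pos": TCP position; "eef_rot": TCP orientation; "wrist_force": force on the tool from outside, world axes, zero at the start; "torque": the same for the moment, N m; "gripper_width": finger opening in m.
Only numpy, scipy, OpenCV 4.12 (cv2) and the standard library are available. Lean on these libraries where they do the work, as an engineer would, in place of code of your own. Each camera call takes 0.05 s, during which the arm holds its last target. There are 200 camera calls.

## Working session

There is one attempt and no reset: what is moved stays moved. The work goes in short steps, Python scripts to look and compute and a tool call to move; the robot and the scene stay as the last step left them, time stands still between calls to the robot, and variables do not carry over. Pictures are saved under pics/ and viewed, about 8 in all and at most 12, crops included, and the job is handed in when it is done.

Besides the shell and the picture viewer there is one more tool, called as name(argument=value, ...), one argument or row to a line, values as JSON. move_arm: Moves the arm, as the interface text tells. Its arguments: {"type":"object","properties":{"moves":{"type":"string"}},"required":["moves"]}

```bash
mkdir -p pics
python3 - <<'E'
from rig import arm,camera,camera_model
import cv2
s=arm.get_state();print(s['time_s'],s['eef_pos'],s['eef_rot'],s['wrist_force'],s['gripper_width'])
for n in("scene","top"):
    cv2.imwrite(f"pics/{n}0.png",camera(n)[:,:,::-1]);m=camera_model(n);print(n,m)
print(camera_model("wrist"))
E
```

```text
0.0 [ 0.22748005 -0.58160787  0.23026508] [-3.13966918e+00  8.48785493e-05  3.72886733e-01] [0.55487241 0.77383527 0.67406413] 0.08493191185442434
scene {'fx': 437.12550997420686, 'fy': 437.12550997420686, 'cx': 320.87775768365657, 'cy': 194.28829454767828, 'R': array([[ 0.99793698,  0.06345912,  0.00973231],
       [ 0.06151291, -0.90169621, -0.4279721 ],
       [-0.01838315,  0.42768784, -0.90373955]]), 't': array([-0.58973419, -0.01233119,  1.36276287])}
top {'fx': 408.7267142676328, 'fy': 408.7267142676328, 'cx': 321.18239763042016, 'cy': 197.62425111661125, 'R': array([[-0.01461348, -0.99967667, -0.02080852],
       [-0.98784421,  0.01765525, -0.1544413 ],
       [ 0.15475875,  0.01829865, -0.98778282]]), 't': array([0.02921864, 0.60489133, 1.34975017])}
{'fx': 324.3606515877906, 'fy': 324.3606515877906, 'cx': 319.1364315707607, 'cy': 196.89553271423472, 'mount': array([[ 1.18416072e-03, -9.65908321e-01, -2.58881659e-01,
         6.55260970e-02],
       [ 9.99999093e-01,  9.77597450e-04,  9.26640114e-04,
         8.24731181e-04],
       [-6.41967347e-04, -2.58882521e-01,  9.65908602e-01,
        -1.42674982e-01],
       [ 0.00000000e+00,  0.00000000e+00,  0.00000000e+00,
         1.00000000e+00]])}
```

View pics/scene0.png

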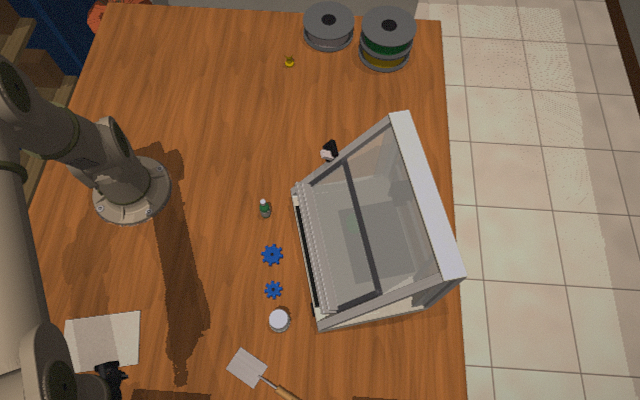

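View pics/top0.png

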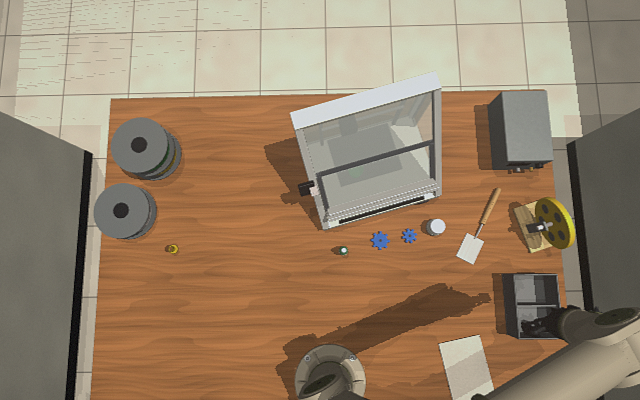

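The scene and top views show the cabinet turned about 15° and the window nearly shut: its lip is near the sill, at (305-335, 190-310) in scene. The mark clip is at (330,150) in scene and (306,188) in top. I'll enlarge both.

Run:
```python
import cv2
a=cv2.imread("pics/scene0.png")[100:345,250:480];cv2.imwrite("pics/s1.png",cv2.resize(a,None,fx=2.44,fy=2.44,interpolation=cv2.INTER_CUBIC))
a=cv2.imread("pics/top0.png")[65:265,275:475];cv2.imwrite("pics/t1.png",cv2.resize(a,None,fx=3,fy=3,interpolation=cv2.INTER_CUBIC))
```

```text
(no output)
```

View pics/s1.png

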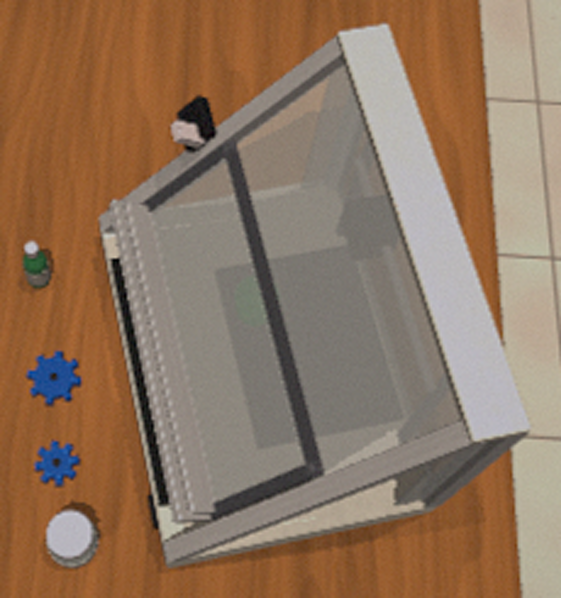

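View pics/t1.png

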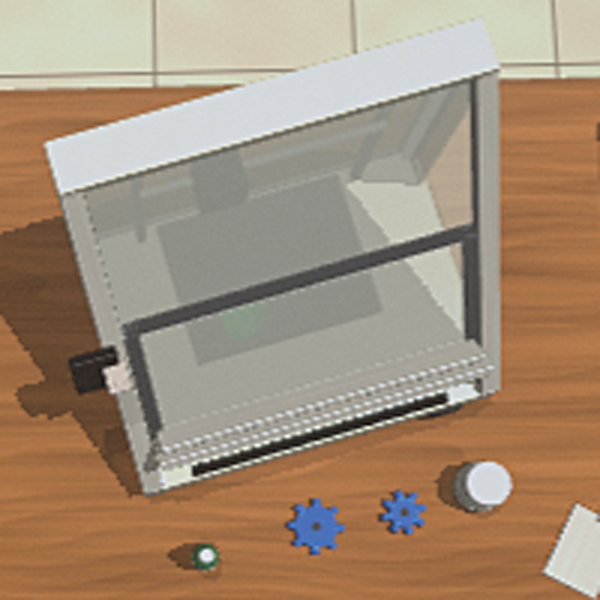

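Reading the crops: the slab corners, plinth corners, white blade (scene crop (186,133), top crop (118,377)) and lip ends are all visible. Next I fit the cabinet pose.

```bash
cat > h.py <<'E'
import numpy as np
from rig import arm,camera,camera_model
from scipy.optimize import least_squares
from scipy.spatial.transform import Rotation as Ro
def cam(n,st=None):
    m=camera_model(n)
    if n=='wrist':
        T=np.eye(4);T[:3,:3]=Ro.from_euler('xyz',st['eef_rot']).as_matrix();T[:3,3]=st['eef_pos']
        W=np.linalg.inv(T@m['mount']);return m,W[:3,:3],W[:3,3]
    return m,np.array(m['R']),np.array(m['t'])
def proj(c,X):
    m,R,t=c;p=np.asarray(X)@R.T+t
    return np.stack([m['fx']*p[...,0]/p[...,2]+m['cx'],m['fy']*p[...,1]/p[...,2]+m['cy']],-1)
def plane(c,uv,z):
    m,R,t=c;d=R.T@np.array([(uv[0]-m['cx'])/m['fx'],(uv[1]-m['cy'])/m['fy'],1]);o=-R.T@t
    return o+d*(z-o[2])/d[2]
a=np.radians(40)
RS=np.array([[np.cos(a),0,np.sin(a)],[0,1,0],[-np.sin(a),0,np.cos(a)]]) # sill->cabinet
def sill(p,q): # sill-frame point -> world; p=(x,y,yaw)
    c=RS@np.asarray(q,float)+[-.2,0,.05]
    return cab(p,c)
def cab(p,c):
    return Ro.from_euler('z',p[2]).as_matrix()@np.asarray(c,float)+[p[0],p[1],0]
E
cat > fit.py <<'E'
from h import *
S=cam('scene');T=cam('top')
s=lambda u,v:(250+u/2.44,100+v/2.44)
t=lambda u,v:(275+u/3,65+v/3)
def obs(q):
    p=q[:3];xf=q[3];h=q[4];m=q[5]
    L=[('rl',T,cab(p,[.11,.21,.365]),t(46,145)),('rr',T,cab(p,[.11,-.21,.365]),t(482,18)),('fl',T,cab(p,[xf,.21,.365]),t(62,193)),
     ('rl',S,cab(p,[.11,.21,.365]),s(388,25)),('fl',S,cab(p,[xf,.21,.365]),s(338,36)),('rr',S,cab(p,[.11,-.21,.365]),s(528,430)),('fr',S,cab(p,[xf,-.21,.365]),s(470,440)),
     ('pl',T,cab(p,[-.2,.21,.045]),t(148,490)),('pr',T,cab(p,[-.2,-.21,.045]),t(498,388)),('pl',S,cab(p,[-.2,.21,.045]),s(101,225)),('pr',S,cab(p,[-.2,-.21,.045]),s(166,560)),
     ('lipL',T,sill(p,[-.042,.185,h+.006]),t(160,461)),('lipR',T,sill(p,[-.042,-.185,h+.006]),t(492,366)),('lipL',S,sill(p,[-.042,.185,h+.006]),s(113,203)),('lipR',S,sill(p,[-.042,-.185,h+.006]),s(178,518)),
     ('mk',T,sill(p,[-.03,.205,m+.006]),t(118,377)),('mk',S,sill(p,[-.03,.205,m+.006]),s(186,133))]
    return L
f=lambda q:np.concatenate([proj(c,X)-o for _,c,X,o in obs(q)])
r=least_squares(f,[.7,-.1,.26,.06,.03,.15],loss='soft_l1')
print(r.x.round(4))
for (n,*_),e in zip(obs(r.x),f(r.x).reshape(-1,2)):print(n,e.round(1),end='; ')
p=r.x[:3];print('\nlipmid',sill(p,[-.042,0,r.x[4]]),'mark',sill(p,[-.03,.193,r.x[5]+.006]))
for n,c,uv,z in[('glue',T,t(206,552),.095),('gL',T,t(315,526),.012),('gS',T,t(403,512),.012),('jar',T,t(489,484),.06)]:
    w=plane(c,uv,z);print(n,w.round(3),'cab',(Ro.from_euler('z',-p[2]).as_matrix()@(w-[p[0],p[1],0])).round(3))
E
python3 fit.py
```

```text
[ 0.7442 -0.1354  0.265   0.0567  0.074   0.1952]
rl [-0.7 -2.1]; rr [ 1.  -1.2]; fl [-0.8 -0.1]; rl [ 0.  -1.1]; fl [-0.7 -2.1]; rr [1.7 0.2]; fr [0.4 1.2]; pl [-1.3  1.2]; pr [0.5 1. ]; pl [-1.4 -2.7]; pr [-0.6  1.5]; lipL [0.1 0.6]; lipR [1.  0.1]; lipL [ 0.2 -1.6]; lipR [0.2 1.2]; mk [-0.5 -0.3]; mk [-0.2  0.3]; 
lipmid [ 0.56601474 -0.18378698  0.13365106] mark [0.60327643 0.02630603 0.22341561]
glue [ 0.428 -0.052  0.095] cab [-0.283  0.163  0.095]
gL [ 0.459 -0.18   0.012] cab [-0.287  0.032  0.012]
gS [ 0.473 -0.281  0.012] cab [-0.3   -0.07   0.012]
jar [ 0.5   -0.368  0.06 ] cab [-0.297 -0.161  0.06 ]
```

```bash
cat > plan.py <<'E'
from h import *
import sys
P=np.array([.7442,-.1354,.265])
def Rt(p=P): 
    M=Ro.from_euler('z',p[2]).as_matrix()@RS
    return np.stack([M[:,2],-M[:,1],M[:,0]],1)
def tosill(X,p=P):
    c=Ro.from_euler('z',-p[2]).as_matrix()@(np.asarray(X)-[p[0],p[1],0]); return RS.T@(c-[-.2,0,.05])
def rows(q,n,jaw):
    s=arm.get_state();R0=Ro.from_euler('xyz',s['eef_rot']);X0=s['eef_pos'];X1=sill(P,q)
    rv=(R0.inv()*Ro.from_matrix(Rt())).as_rotvec()
    for i in range(n):
        R=R0*Ro.from_rotvec(rv*i/n);d=R.inv().apply((X1-X0)/n)
        print(*d.round(4),*np.degrees(rv/n).round(2),jaw,end='; ' if i%5<4 else '\n')
def st():
    s=arm.get_state();print('t',round(s['time_s'],2),'sill',tosill(s['eef_pos']).round(4),'err deg',np.degrees((Ro.from_euler('xyz',s['eef_rot']).inv()*Ro.from_matrix(Rt())).as_rotvec()).round(1),'F',s['wrist_force'].round(1),'w',round(s['gripper_width'],4),'j',s['joint_positions'].round(2))
if __name__=='__main__':
    st(); a=sys.argv[1:]
    if a: rows([float(x) for x in a[:3]],int(a[3]),a[4])
E
python3 plan.py -0.10 0 0.035 15 0
```

```text
t 0.1 sill [-0.4343 -0.2953 -0.1289] err deg [-2.8 50.   5.7] F [ 0.   0.8 -0.5] w 0.0853 j [ 1.14  0.38  0.02  1.37 -0.01  1.39 -0.05]
0.0261 -0.017 0.006 -0.19 3.33 0.38 0; 0.0256 -0.0172 0.0074 -0.19 3.33 0.38 0; 0.025 -0.0174 0.0088 -0.19 3.33 0.38 0; 0.0243 -0.0176 0.0102 -0.19 3.33 0.38 0; 0.0236 -0.0178 0.0116 -0.19 3.33 0.38 0
0.0227 -0.0179 0.0128 -0.19 3.33 0.38 0; 0.0218 -0.0181 0.0141 -0.19 3.33 0.38 0; 0.0209 -0.0183 0.0153 -0.19 3.33 0.38 0; 0.0198 -0.0185 0.0164 -0.19 3.33 0.38 0; 0.0187 -0.0187 0.0174 -0.19 3.33 0.38 0
0.0175 -0.0189 0.0184 -0.19 3.33 0.38 0; 0.0163 -0.0191 0.0194 -0.19 3.33 0.38 0; 0.015 -0.0192 0.0202 -0.19 3.33 0.38 0; 0.0137 -0.0194 0.021 -0.19 3.33 0.38 0; 0.0123 -0.0195 0.0217 -0.19 3.33 0.38 0
```

move_arm(
  moves="0.026 -0.017 0.006 -0.2 3.3 0.4 0; 0.0255 -0.017 0.0075 -0.2 3.3 0.4 0; 0.025 -0.0175 0.009 -0.2 3.3 0.4 0; 0.0245 -0.0175 0.01 -0.2 3.3 0.4 0; 0.0235 -0.018 0.0115 -0.2 3.3 0.4 0",
)

```text
time_s: 0.52
eef_pos: [0.3188, -0.4541, 0.2008]
eef_rot: [3.129, -0.291, 0.339]
wrist_force: [1.2, 0.0, -0.2]
gripper_width: 0.0254
```

move_arm(
  moves="0.0225 -0.018 0.013 -0.2 3.3 0.4 0; 0.022 -0.018 0.014 -0.2 3.3 0.4 0; 0.021 -0.0185 0.0155 -0.2 3.3 0.4 0; 0.02 -0.0185 0.0165 -0.2 3.3 0.4 0; 0.0185 -0.0185 0.0175 -0.2 3.3 0.4 0",
)

```text
time_s: 0.93
eef_pos: [0.4096, -0.3281, 0.17]
eef_rot: [3.126, -0.579, 0.305]
wrist_force: [1.2, 0.6, 0.4]
gripper_width: 0.0004
```

```bash
python3 plan.py -0.10 0 0.035 5 0
```

```text
t 0.93 sill [-0.21   -0.0983 -0.0195] err deg [-0.6 16.8  1.8] F [1.2 0.6 0.4] w 0.0004 j [ 1.14  0.1  -0.17  2.   -0.67  0.95  0.07]
0.0174 -0.019 0.018 -0.12 3.36 0.37 0; 0.0162 -0.0191 0.019 -0.12 3.36 0.37 0; 0.015 -0.0193 0.0198 -0.12 3.36 0.37 0; 0.0137 -0.0194 0.0206 -0.12 3.36 0.37 0; 0.0123 -0.0195 0.0214 -0.12 3.36 0.37 0
```

move_arm(
  moves="0.0175 -0.019 0.018 -0.1 3.4 0.4 0; 0.016 -0.019 0.019 -0.1 3.4 0.4 0; 0.015 -0.0195 0.02 -0.1 3.4 0.4 0; 0.0135 -0.0195 0.0205 -0.1 3.4 0.4 0; 0.0125 -0.0195 0.0215 -0.1 3.4 0.4 0",
)

```text
time_s: 1.35
eef_pos: [0.4985, -0.2022, 0.1408]
eef_rot: [-3.137, -0.875, 0.26]
wrist_force: [2.6, 1.1, 1.1]
gripper_width: -0.0001
```

Run:
```python
from plan import *
import cv2
s=arm.get_state();im=camera('wrist');st()
c=cam('wrist',s)
for h in(.074,):
  print([proj(c,sill(P,q)).round(0) for q in([-.042,0,h],[-.042,.185,h],[-.042,-.185,h],[-.03,.193,.201])])
cv2.imwrite('pics/w1.png',im[:,:,::-1])
```

```text
t 1.4 sill [-0.0968  0.006   0.0347] err deg [-0.5 -0.4 -0.3] F [-0.2  5.9 -3. ] w -0.0 j [ 1.09  0.11 -0.33  2.29 -1.32  0.72  0.5 ]
[array([318., 154.]), array([ 19., 154.]), array([617., 153.]), array([-30., -77.])]
```

View pics/w1.png

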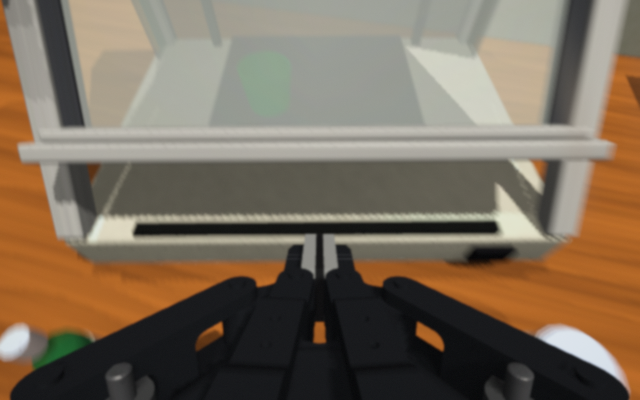

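The wrist view shows the lip's front face at rows 142-161 and columns 20-613. The underside sits at row ~161 where I predicted 154, so h ≈ 0.070. The shut fingers are at (320,240), with free space below the lip, so I insert now.

move_arm(
  moves="0.003 0.0015 0.02 0 0 0 0; 0.003 0.0015 0.02 0 0 0 0; 0.002 0.0015 0.02 0 0 0 0; 0.002 0.0015 0.018 0 0 0 0; 0 0 0.008 0 0 0 0",
)

```text
time_s: 1.82
eef_pos: [0.5711, -0.1882, 0.093]
eef_rot: [-3.135, -0.874, 0.263]
wrist_force: [0.6, 0.4, -0.7]
gripper_width: -0.0002
```

```bash
python3 plan.py
```

```text
t 1.82 sill [-0.013  -0.0057  0.0453] err deg [-0.3 -0.1 -0.1] F [ 0.6  0.4 -0.7] w -0.0002 j [ 1.15  0.33 -0.57  2.2  -1.43  0.49  0.61]
```

move_arm(
  moves="0.004 0 0 0 0 0 0; 0.004 0 0 0 0 0 0; 0.004 0 0 0 0 0 0; 0.004 0 0 0 0 0 0; 0.003 0 0 0 0 0 0",
)

```text
time_s: 2.23
eef_pos: [0.5813, -0.1871, 0.1087]
eef_rot: [-3.139, -0.873, 0.262]
wrist_force: [-3.0, -1.8, -1.3]
gripper_width: -0.0001
```

```bash
python3 plan.py
```

```text
t 2.23 sill [-0.0153 -0.0072  0.0637] err deg [-0.  -0.  -0.1] F [-3.  -1.8 -1.3] w -0.0001 j [ 1.12  0.3  -0.56  2.18 -1.38  0.5   0.52]
```

move_arm(
  moves="0.008 0 0 0 0 0 0; 0.01 0 0 0 0 0 0; 0.01 0 0 0 0 0 0; 0.01 0 0 0 0 0 0; 0.007 0 0 0 0 0 0",
)

```text
time_s: 2.65
eef_pos: [0.6096, -0.1792, 0.1437]
eef_rot: [-3.139, -0.873, 0.263]
wrist_force: [-2.6, -1.5, -1.4]
gripper_width: -0.0002
```

move_arm(
  moves="0.01 0 0 0 0 0 0; 0.01 0 0 0 0 0 0; 0.01 0 0 0 0 0 0; 0.007 0 0 0 0 0 0; 0.004 0 0 0 0 0 0",
)

```text
time_s: 3.07
eef_pos: [0.6351, -0.1722, 0.1752]
eef_rot: [-3.139, -0.874, 0.263]
wrist_force: [-2.7, -0.5, 0.1]
gripper_width: -0.0001
```

```bash
python3 plan.py
```

```text
t 3.07 sill [-0.0153 -0.0069  0.1506] err deg [-0.1 -0.1 -0.1] F [-2.7 -0.5  0.1] w -0.0001 j [ 1.    0.23 -0.53  2.05 -1.16  0.5   0.16]
```

move_arm(
  moves="-0.003 0 0 0 0 0 0; -0.001 0 -0.02 0 0 0 0; 0 -0.01 -0.03 0 0 0 0; 0 -0.03 -0.03 0 0 0 0; 0 -0.03 -0.02 0 0 0 0",
)

```text
time_s: 3.48
eef_pos: [0.5395, -0.127, 0.2363]
eef_rot: [-3.136, -0.875, 0.258]
wrist_force: [0.2, 0.2, 1.9]
gripper_width: 0.0002
```

move_arm(
  moves="0 -0.01 0 0 0 0 0; 0 0 0 0 0 0 0; 0 0 0 0 0 0 0; 0 0 0 0 0 0 0; 0 0 0 0 0 0 0",
)

```text
time_s: 3.9
eef_pos: [0.5384, -0.117, 0.2348]
eef_rot: [-3.135, -0.874, 0.26]
wrist_force: [0.3, -0.1, -0.2]
gripper_width: 0.0001
```

Run:
```python
from plan import *
import cv2
s=arm.get_state();im=camera('wrist');st()
c=cam('wrist',s)
print([proj(c,sill(P,q)).round(1) for q in([-.042,.185,.1616],[-.03,.185,.1676],[-.03,.193,.201])])
cv2.imwrite('pics/w2.png',im[:,:,::-1])
cv2.imwrite('pics/w2c.png',cv2.resize(im[30:230,0:260,::-1],None,fx=3,fy=3,interpolation=cv2.INTER_CUBIC))
```

```text
t 3.95 sill [-0.114   0.0718  0.1455] err deg [-0.2 -0.1 -0.2] F [-0.2 -0.5  0.2] w -0.0004 j [ 1.08 -0.14 -0.52  2.23 -1.18  0.72  0.06]
[array([151.6, 186.1]), array([159. , 174.1]), array([141. , 126.1])]
```

View pics/w2c.png

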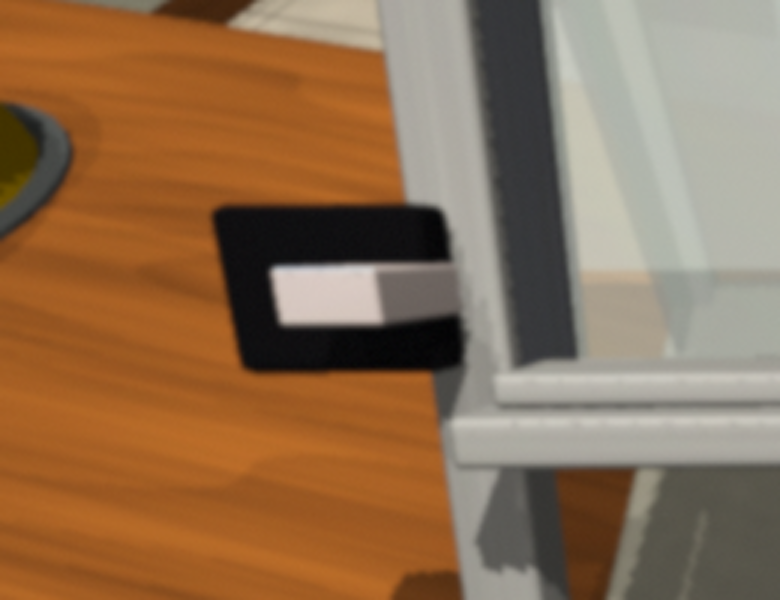

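```bash
cat > pix.py <<'E'
from plan import *
import json
def solve(c,uv,y): # sill-frame x,z of pixel at known sill y
    return least_squares(lambda q:proj(c,sill(P,[q[0],y,q[1]]))-uv,[-.04,.17]).x
E
python3 - <<'E'
from pix import *
s=arm.get_state();c=cam('wrist',s)
p=lambda u,v:np.array([u/3,30+v/3])
for n,y,uv in [('lip bot',.185,p(457,466)),('lip top',.185,p(456,418)),('lip topfar',.185,p(497,375)),('blade top f',.193,p(379,265)),('blade bot f',.193,p(385,325)),('blade bot back',.193,p(457,316)),('blade top back',.193,p(455,262))]:
    print(n,solve(c,uv,y).round(4))
# s values with n fixed
f=lambda n,y,uv:least_squares(lambda z:proj(c,sill(P,[n,y,z[0]]))[1]-uv[1],[.17]).x[0].round(4)
print('lip bot',f(-.042,.185,p(457,466)),'top',f(-.042,.185,p(457,418)))
for n in(-.05,-.055,-.06,-.065):print(n,f(n,.193,p(379,265)),f(n,.193,p(385,325)))
E
```

```text
lip bot [-0.0412  0.1619]
lip top [-0.0387  0.1725]
lip topfar [-0.0167  0.1794]
blade top f [-0.046   0.2065]
blade bot f [-0.0472  0.1941]
blade bot back [-0.0166  0.1937]
blade top back [-0.0141  0.2065]
lip bot 0.1621 top 0.1731
-0.05 0.2066 0.1943
-0.055 0.2067 0.1947
-0.06 0.2068 0.1951
-0.065 0.2069 0.1956
```

In the wrist crop, the lip's front left end spans crop rows 418-466 at column 457. The blade's inner front edge is at column ~382, rows 265-325. That puts the lip at h ≈ 0.162 and the mark at ≈ 0.194, so about 32 mm remain. I'll push to about 5 mm short and check again.

move_arm(
  moves="-0.004 0.03 0 0 0 0 0; 0 0.03 0 0 0 0 0; 0 0.012 0.03 0 0 0 0; 0 0 0.035 0 0 0 0; 0 0 0.034 0 0 0 0",
)

```text
time_s: 4.37
eef_pos: [0.6289, -0.169, 0.1668]
eef_rot: [-3.136, -0.874, 0.256]
wrist_force: [0.9, -0.8, 0.9]
gripper_width: -0.0001
```

move_arm(
  moves="0.004 0 0 0 0 0 0; 0.008 0 0 0 0 0 0; 0.008 0 0 0 0 0 0; 0.008 0 0 0 0 0 0; 0.005 0 0 0 0 0 0",
)

```text
time_s: 4.78
eef_pos: [0.6481, -0.1608, 0.1929]
eef_rot: [-3.134, -0.873, 0.259]
wrist_force: [-0.5, 0.5, -3.9]
gripper_width: -0.0001
```

```bash
python3 plan.py
```

```text
t 4.78 sill [-0.0148  0.0007  0.1741] err deg [-0.2  0.  -0.2] F [-0.5  0.5 -3.9] w -0.0001 j [ 0.97  0.21 -0.54  2.02 -1.1   0.5   0.06]
```

move_arm(
  moves="0.002 0 0 0 0 0 0; 0.001 0 0 0 0 0 0; 0.0005 0 0 0 0 0 0; 0 0 0 0 0 0 0; 0 0 0 0 0 0 0",
)

```text
time_s: 5.2
eef_pos: [0.65, -0.1605, 0.196]
eef_rot: [-3.136, -0.873, 0.261]
wrist_force: [-0.3, 0.6, -4.4]
gripper_width: 0.0003
```

```bash
python3 plan.py
```

```text
t 5.2 sill [-0.0153  0.0004  0.1777] err deg [-0.1 -0.  -0.2] F [-0.3  0.6 -4.4] w 0.0003 j [ 0.96  0.21 -0.53  2.01 -1.1   0.5   0.05]
```

move_arm(
  moves="-0.003 0 0 0 0 0 0; -0.001 0 -0.02 0 0 0 0; 0 -0.01 -0.03 0 0 0 0; 0 -0.03 -0.03 0 0 0 0; 0 -0.03 -0.02 0 0 0 0",
)

```text
time_s: 5.62
eef_pos: [0.5553, -0.1156, 0.2592]
eef_rot: [-3.138, -0.876, 0.259]
wrist_force: [0.5, 1.2, 0.7]
gripper_width: -0.0001
```

move_arm(
  moves="0 -0.01 0 0 0 0 0; 0 0 0 0 0 0 0; 0 0 0 0 0 0 0; 0 0 0 0 0 0 0; 0 0 0 0 0 0 0",
)

```text
time_s: 6.03
eef_pos: [0.5539, -0.1053, 0.2571]
eef_rot: [-3.135, -0.874, 0.259]
wrist_force: [0.5, -0.2, -0.2]
gripper_width: 0.0002
```

Run:
```python
from plan import *
import cv2
s=arm.get_state();im=camera('wrist');st()
cv2.imwrite('pics/w3c.png',cv2.resize(im[80:230,40:240,::-1],None,fx=4,fy=4,interpolation=cv2.INTER_CUBIC))
```

```text
t 6.08 sill [-0.1145  0.079   0.1741] err deg [-0.2 -0.1 -0.2] F [-0.5  0.6  0.1] w -0.0002 j [ 1.03 -0.15 -0.52  2.19 -1.13  0.71 -0.05]
```

View pics/w3c.png

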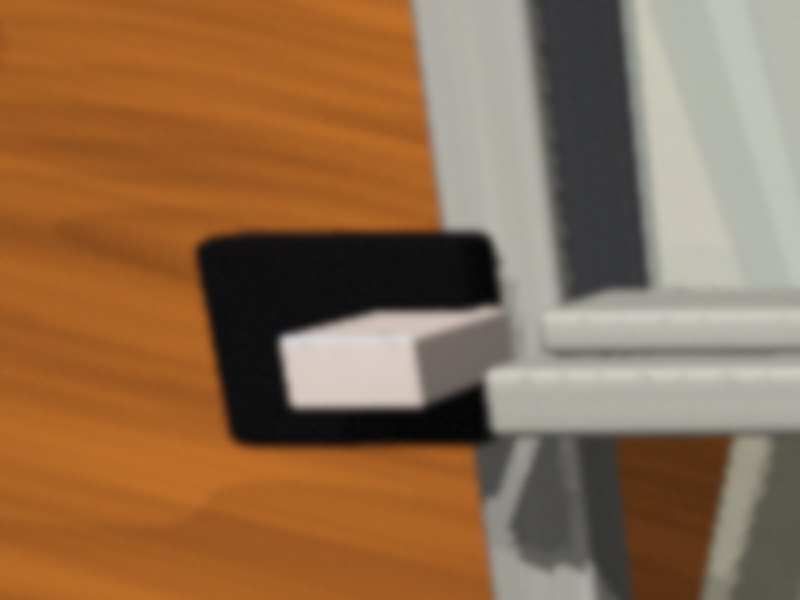

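The wrist crop shows the lip's front end at column ~490, rows 366-433. The blade's inner front edge is at column ~416, rows 335-408, so the lip is still slightly below the mark.

Run:
```python
from pix import *
s=arm.get_state();c=cam('wrist',s)
p=lambda u,v:np.array([40+u/4,80+v/4])
for n,y,uv in [('lip bot',.185,p(491,433)),('lip top',.185,p(488,366)),('blade top f',.193,p(413,335)),('blade bot f',.193,p(420,408)),('blade top back',.193,p(509,305))]:
    print(n,solve(c,uv,y).round(4))
f=lambda n,y,v:least_squares(lambda z:proj(c,sill(P,[n,y,z[0]]))[1]-80-v/4,[.17]).x[0].round(4)
print('lip bot',f(-.042,.185,433),'top',f(-.042,.185,366))
for n in(-.045,-.048,-.051):print(n,f(n,.193,335),f(n,.193,408))
```

```text
lip bot [-0.0424  0.1885]
lip top [-0.0404  0.1998]
blade top f [-0.0477  0.2062]
blade bot f [-0.0487  0.1943]
blade top back [-0.0133  0.2064]
lip bot 0.1885 top 0.2001
-0.045 0.2058 0.1935
-0.048 0.2063 0.1941
-0.051 0.2068 0.1948
```

move_arm(
  moves="-0.004 0.03 0 0 0 0 0; 0 0.03 0 0 0 0 0; 0 0.019 0.03 0 0 0 0; 0 0 0.035 0 0 0 0; 0 0 0.034 0 0 0 0",
)

```text
time_s: 6.5
eef_pos: [0.6462, -0.1645, 0.1889]
eef_rot: [-3.136, -0.874, 0.256]
wrist_force: [1.0, 0.6, 0.2]
gripper_width: 0.0
```

move_arm(
  moves="0.003 0 0 0 0 0 0; 0.004 0 0 0 0 0 0; 0.003 0 0 0 0 0 0; 0 0 0 0 0 0 0; 0 0 0 0 0 0 0",
)

```text
time_s: 6.92
eef_pos: [0.6509, -0.1606, 0.1993]
eef_rot: [-3.14, -0.874, 0.263]
wrist_force: [-1.0, 0.3, -0.9]
gripper_width: -0.0005
```

```bash
python3 plan.py
```

```text
t 6.92 sill [-1.680e-02  1.000e-04  1.809e-01] err deg [-0.  -0.1 -0.1] F [-1.   0.3 -0.9] w -0.0005 j [ 0.96  0.21 -0.54  2.01 -1.09  0.5   0.04]
```

Another 2.4 mm should reach it.

move_arm(
  moves="0.001 0 0 0 0 0 0; 0.001 0 0 0 0 0 0; 0.0003 0 0 0 0 0 0; 0 0 0 0 0 0 0; 0 0 0 0 0 0 0",
)

```text
time_s: 7.33
eef_pos: [0.6524, -0.1598, 0.2003]
eef_rot: [-3.138, -0.874, 0.262]
wrist_force: [-1.4, -0.6, -1.3]
gripper_width: 0.0
```

```bash
python3 plan.py
```

```text
t 7.33 sill [-0.0161  0.0005  0.1826] err deg [-0.1 -0.1 -0.1] F [-1.4 -0.6 -1.3] w 0.0 j [ 0.96  0.21 -0.54  2.01 -1.08  0.5   0.03]
```

move_arm(
  moves="-0.003 0 0 0 0 0 0; -0.001 0 -0.02 0 0 0 0; 0 -0.01 -0.03 0 0 0 0; 0 -0.03 -0.03 0 0 0 0; 0 -0.03 -0.02 0 0 0 0",
)

```text
time_s: 7.75
eef_pos: [0.5575, -0.1139, 0.2624]
eef_rot: [-3.136, -0.875, 0.259]
wrist_force: [0.2, 0.7, 1.3]
gripper_width: -0.0005
```

move_arm(
  moves="0 -0.01 0 0 0 0 0; 0 0 0 0 0 0 0; 0 0 0 0 0 0 0; 0 0 0 0 0 0 0; 0 0 0 0 0 0 0",
)

```text
time_s: 8.17
eef_pos: [0.5561, -0.1041, 0.2606]
eef_rot: [-3.135, -0.874, 0.259]
wrist_force: [0.0, -0.7, 0.4]
gripper_width: -0.0003
```

Run:
```python
from plan import *
import cv2
s=arm.get_state();im=camera('wrist');st()
cv2.imwrite('pics/w4c.png',cv2.resize(im[80:230,40:240,::-1],None,fx=4,fy=4,interpolation=cv2.INTER_CUBIC))
```

```text
t 8.22 sill [-0.1149  0.0796  0.1783] err deg [-0.2 -0.1 -0.2] F [-0.5  0.3 -0.4] w -0.0 j [ 1.03 -0.15 -0.52  2.18 -1.12  0.71 -0.06]
```

View pics/w4c.png

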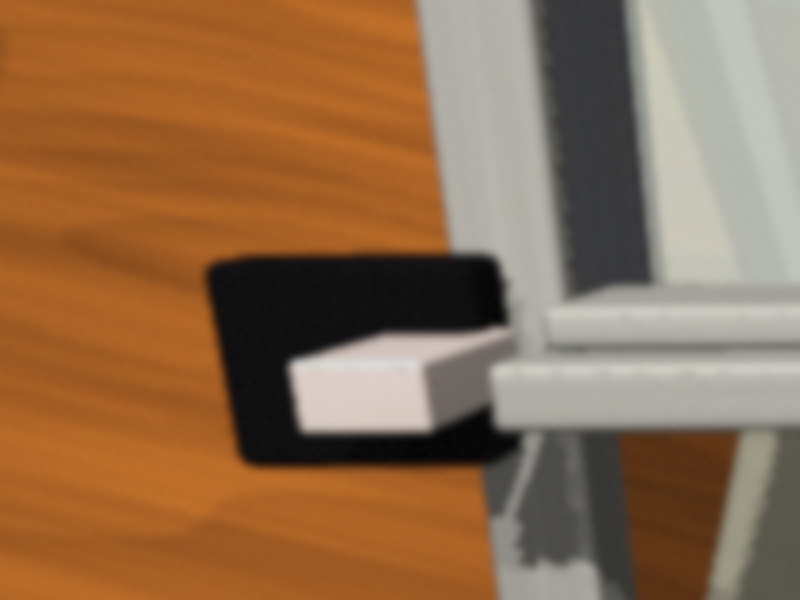

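Now the lip's front end is at rows 361-430 and the blade's inner front edge at rows 360-433, so they are nearly level. I'll compute the rest with depth taken into account.

Run:
```python
from pix import *
s=arm.get_state();c=cam('wrist',s)
p=lambda u,v:np.array([40+u/4,80+v/4])
for n,y,uv in [('lip bot',.185,p(497,430)),('lip top',.185,p(493,361)),('blade top f',.193,p(424,360)),('blade bot f',.193,p(433,433)),('blade top back',.193,p(511,328))]:
    print(n,solve(c,uv,y).round(4))
f=lambda n,y,v:least_squares(lambda z:proj(c,sill(P,[n,y,z[0]]))[1]-80-v/4,[.17]).x[0].round(4)
print('lip bot',f(-.042,.185,430),'top',f(-.042,.185,361))
for n in(-.045,-.048,-.051):print(n,f(n,.193,360),f(n,.193,433))
```

```text
lip bot [-0.0418  0.1931]
lip top [-0.0401  0.2048]
blade top f [-0.047   0.2062]
blade bot f [-0.0474  0.1939]
blade top back [-0.0153  0.2066]
lip bot 0.1932 top 0.2051
-0.045 0.2058 0.1934
-0.048 0.2064 0.1941
-0.051 0.2069 0.1948
```

About 0.9 mm remains, so I'll make one fine nudge to TCP z ≈ 0.1834.

move_arm(
  moves="-0.004 0.03 0 0 0 0 0; 0 0.03 0 0 0 0 0; 0 0.019 0.03 0 0 0 0; 0 0 0.035 0 0 0 0; 0 0 0.034 0 0 0 0",
)

```text
time_s: 8.63
eef_pos: [0.6484, -0.1634, 0.1925]
eef_rot: [-3.136, -0.874, 0.256]
wrist_force: [0.5, -0.2, 0.6]
gripper_width: -0.0001
```

move_arm(
  moves="0.003 0 0 0 0 0 0; 0.003 0 0 0 0 0 0; 0.0015 0 0 0 0 0 0; 0 0 0 0 0 0 0; 0 0 0 0 0 0 0",
)

```text
time_s: 9.05
eef_pos: [0.6516, -0.1601, 0.2011]
eef_rot: [-3.14, -0.875, 0.263]
wrist_force: [-0.3, 0.1, 0.9]
gripper_width: 0.0002
```

```bash
python3 plan.py
```

```text
t 9.05 sill [-0.0173  0.0004  0.1827] err deg [ 0.  -0.1 -0.1] F [-0.3  0.1  0.9] w 0.0002 j [ 0.97  0.21 -0.54  2.01 -1.08  0.5   0.03]
```

move_arm(
  moves="0.0005 0 0 0 0 0 0; 0.0004 0 0 0 0 0 0; 0 0 0 0 0 0 0; 0 0 0 0 0 0 0; 0 0 0 0 0 0 0",
)

```text
time_s: 9.47
eef_pos: [0.6521, -0.1593, 0.2006]
eef_rot: [-3.137, -0.874, 0.261]
wrist_force: [-2.0, -1.8, -0.6]
gripper_width: 0.0001
```

```bash
python3 plan.py
```

```text
t 9.47 sill [-0.0165  0.0011  0.1828] err deg [-0.1 -0.1 -0.1] F [-2.  -1.8 -0.6] w 0.0001 j [ 0.97  0.21 -0.54  2.01 -1.08  0.5   0.02]
```

Now in contact (about 2.8 N); another 0.7 mm.

move_arm(
  moves="0.0004 0 0 0 0 0 0; 0.0003 0 0 0 0 0 0; 0 0 0 0 0 0 0; 0 0 0 0 0 0 0; 0 0 0 0 0 0 0",
)

```text
time_s: 9.88
eef_pos: [0.6526, -0.1589, 0.201]
eef_rot: [-3.137, -0.874, 0.261]
wrist_force: [-2.9, -2.8, -1.1]
gripper_width: 0.0001
```

```bash
python3 plan.py
```

```text
t 9.88 sill [-0.0162  0.0013  0.1835] err deg [-0.1 -0.1 -0.1] F [-2.9 -2.8 -1.1] w 0.0001 j [ 0.96  0.21 -0.54  2.01 -1.08  0.5   0.02]
```

Target reached. I draw back and check.

move_arm(
  moves="-0.003 0 0 0 0 0 0; -0.001 0 -0.02 0 0 0 0; 0 -0.01 -0.03 0 0 0 0; 0 -0.03 -0.03 0 0 0 0; 0 -0.03 -0.02 0 0 0 0",
)

```text
time_s: 10.3
eef_pos: [0.5578, -0.1129, 0.2636]
eef_rot: [-3.136, -0.875, 0.26]
wrist_force: [1.5, 1.1, 2.4]
gripper_width: 0.0001
```

move_arm(
  moves="0 -0.01 0 0 0 0 0; 0 0 0 0 0 0 0; 0 0 0 0 0 0 0; 0 0 0 0 0 0 0; 0 0 0 0 0 0 0",
)

```text
time_s: 10.72
eef_pos: [0.5563, -0.1034, 0.2617]
eef_rot: [-3.134, -0.874, 0.259]
wrist_force: [0.3, -0.7, 0.2]
gripper_width: -0.0002
```

Run:
```python
from plan import *
import cv2
s=arm.get_state();im=camera('wrist');st()
a=cv2.resize(im[100:220,90:220,::-1],None,fx=5,fy=5,interpolation=cv2.INTER_CUBIC)
cv2.imwrite('pics/w5c.png',a)
```

```text
t 10.77 sill [-0.1153  0.0801  0.1795] err deg [-0.2 -0.1 -0.2] F [-0.6 -0.6 -1. ] w -0.0001 j [ 1.04 -0.16 -0.53  2.18 -1.12  0.71 -0.06]
```

View pics/w5c.png

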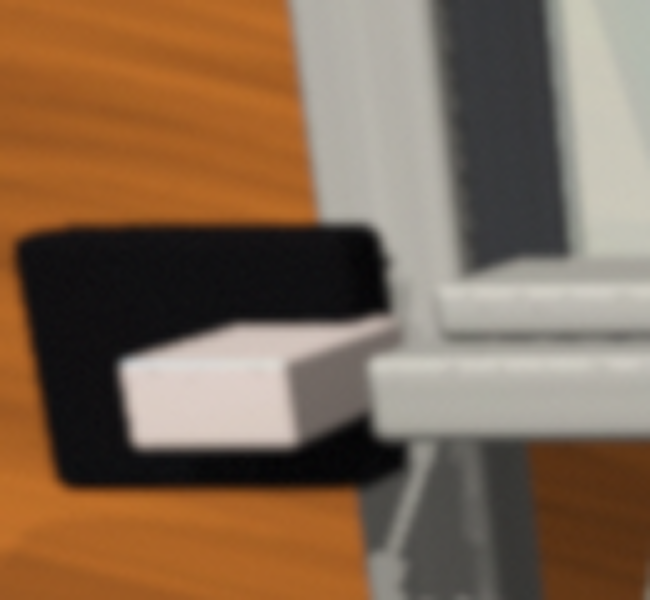

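Lip rows are 352-437 (columns 370-375) and blade rows 360-447 (columns 288-299) in this crop. I compute the difference and compare the top view with the start for disturbed objects.

Run:
```python
from pix import *
import cv2
s=arm.get_state();c=cam('wrist',s)
f=lambda n,y,v:least_squares(lambda z:proj(c,sill(P,[n,y,z[0]]))[1]-100-v/5,[.17]).x[0].round(4)
print('lip',f(-.042,.185,437),f(-.042,.185,352))
for n in(-.045,-.0475,-.05):print(n,f(n,.193,360),f(n,.193,447))
p=lambda u,v:np.array([90+u/5,100+v/5])
print(solve(c,p(288,360),.193),solve(c,p(299,447),.193))
for k in('top','scene'):
  d=np.abs(camera(k)[:,:,::-1].astype(int)-cv2.imread(f'pics/{k}0.png')).max(2)
  C=cam(k)
  for n,X in dict(glue=[.428,-.052,.05],gL=[.459,-.18,.006],gS=[.473,-.281,.006],jar=[.5,-.368,.03]).items():
    u,v=proj(C,X).round().astype(int); print(k,n,np.median(d[v-6:v+7,u-6:u+7]),end=' ')
  for u,v in {'top':[(172,249),(470,249)],'scene':[(289,62),(246,368)]}[k]: print(k,(u,v),np.median(d[v-8:v+9,u-8:u+9]))
```

```text
lip 0.1942 0.206
-0.045 0.2055 0.1935
-0.0475 0.206 0.1941
-0.05 0.2064 0.1948
[-0.04683145  0.20582844] [-0.04714305  0.19406073]
top glue 4.0 top gL 107.0 top gS 2.0 top jar 2.0 top (172, 249) 2.0
top (470, 249) 2.0
scene glue 7.0 scene gL 30.0 scene gS 5.0 scene jar 5.0 scene (289, 62) 5.0
scene (246, 368) 5.0
```

The lip (0.1942 to 0.2060) and blade (0.1941 to 0.2060) agree. The large gear's patch changed, probably because the arm or its shadow covers it, so I'll check that by eye.

Run:
```python
from rig import camera
import cv2
cv2.imwrite('pics/s2.png',cv2.resize(camera('scene')[100:345,200:480,::-1],None,fx=2.4,fy=2.4,interpolation=cv2.INTER_CUBIC))
```

```text
(no output)
```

View pics/s2.png

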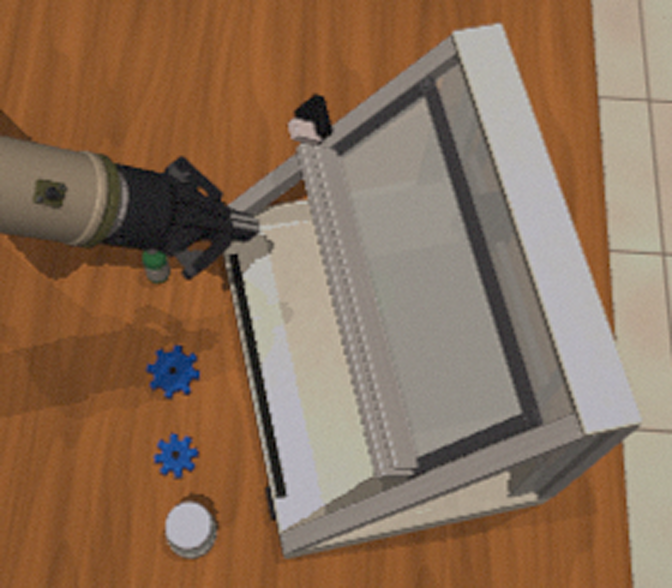

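The large gear is at scene pixel (272,255), the same as at the start, and is only shaded by the arm. The lip end stands at the blade and the fingers are clear of everything.

```bash
python3 -c "
from rig import arm
print(arm.hand_in())"
```

```text
the job is handed in; nothing more can be done
None
```

I pushed the window up from below with the shut fingers in several short pushes, ending with a nudge of under 1 mm. I then drew the fingers about 0.1 m clear and handed the job in at about 11 s; no verdict is reported.

- **Level:** the last wrist picture, taken with the fingers withdrawn, puts the lip's end at 194.2–206.0 mm up the slope. The blade measures 194.1–206.0 mm, so they are level to within about 0.5 mm. Fingertip height and image measurements agreed to within about 1 mm throughout. The lip stayed put after each withdrawal.
- **Other things:** five of the six bench objects (not the large gear) showed no change at their places in the before-and-after pictures. The large gear's patch did differ, but the last view shows it at the same pixel, only shaded by the arm. I did not compare the cup on the print bed separately, but the fingertips stayed outside the front plane.
- **Forces and joints:** the highest wrist force I saw was about 7 N, in free motion, and about 4.5 N while pushing. Joint 5 read -1.43 rad against its -1.44 limit once, during the first insertion.

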